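# Catch the reference ball and hold it under the sensor

### The arm

A 6-joint arm with a two-finger parallel gripper is mounted at the origin on the work surface. World frame = base frame: x ahead of the robot, y to its left, z up, the work surface at z = 0. Lengths are in m, angles in rad, forces in N, time in s.
With the tool pointing down it reaches from about 0.35 to 0.775 m from the base axis. Payload 5.5 kg.
Tool frame: the origin (TCP) lies midway between the tips of the shut fingers; the grasp point (between the pads) lies 19 mm behind it (env.hold_point_z is the distance from the TCP to the grasp point, in m); z points along the fingers, y is the line along which they close (so a half turn about z gives the same grasp; the last joint's range is limited). The gripper opens to 85 mm and grips with 20 to 120 N. Pads are 22 mm wide; open, the fingers measure 114 mm over their backs; the gripper's body (76 mm by 85 mm) begins 54 mm behind the grasp point. The pads swing forward as they close: fully open they stand 13 mm farther back than shut.
Start: joints at [-1.437, 0.313, 0.046, 1.304, 0, 1.431], TCP at [0.155, -0.554, 0.231] pointing down, gripper open.
Joint ranges: [-2.76, 2.76], [-0.86, 1.69], [-1.03, 1.26], [-2.2, 2.34], [-1.47, 1.5], [-3.14, 3.14]. Speed limits (rad/s): [2.57, 2.57, 3.14, 3.14, 3.14, 3.14].

### API

Orientations are given as a unit quaternion [w, x, y, z].
In Python, from workcell import env, read_camera gives the robot as it stands. The module is installed in compiled form; this text tells all that it offers.
- The arm moves only by the tool carry_out, never from a script. Its argument "moves" is a list of rows, each an object of numbers: "tx", "ty", "tz": the shift along the world's x, y, z in cm; "wx", "wy", "wz": the turn, a rotation vector about the world's x, y, z in rad; "claw": the closure, from -1 (fully open) to 1 (shut). A call has 1 to 8 rows; each row shifts and turns the commanded pose from where the row before left it; what a row does not reach is not made up. A row lasts 1/8 s, in which the tool goes at most 62.5 mm and 10.7 degrees, less where a joint would pass 70% of its speed; a pose out of reach is approached as far as the arm can. A call is refused whole if a number of a shift passes 6.25 or a number of a turn 0.188, either way. A call with a gripper value outside its range is refused whole. The fingers move at their own pace and stop on an object; "newtons" is the grip in N (left out, the last holds). Time passes only in rows, so rows that do not move let the fingers close. It gives the time, the measured TCP pose, the force, the opening and the grip force at its end, in the units of the state.
- env.get_state(): the state, without advancing time (a new reading comes with each control period).
- read_camera(name): name is "scene" or "top" or "wrist"; returns a dict with "image" (400x640x3 uint8, blue, green, red), "z_map" (400x640 float32, m along the optical axis (not along the pixel's ray), 0 where there is no reading), "fx", "fy", "cx", "cy" (pixels), "camera_from_world" (4x4, takes a point from world to camera coordinates); the wrist camera has in their place "hand_eye" (4x4, takes a point from camera to tool coordinates, whose origin is the TCP and whose axes are the flange's). Camera axes: x right, y down, z forward; pixel columns grow to the right and rows downward; lengths in m; the calibration is good to about 2 mm. A picture is of the moment at which its call begins: read the wrist's pose just before it.
- env.hand_in(): hands the job in; it is judged then, once.
The state is a dict: "clock": time; "joint_pos": joint angles; "qvel": joint speeds; "tau": joint torques, N m; "tcp_pos": TCP position; "orientation": TCP orientation; "wrist_force": force on the tool from outside, world axes, zero at the start; "ft_torque": the same for the moment, N m; "finger_gap": finger opening in m; "grip_force": force on a finger pad.
Only numpy, scipy, OpenCV 4.12 (cv2) and the standard library are available. Lean on these libraries where they do the work, as an engineer would, in place of code of your own. Each camera call takes 0.05 s, during which the arm holds its last target. There are 200 camera calls.

### The job

Pick the ball tray up by its black post, push the tray's bowl up under the chute's mouth so that it lifts the gate and catches the steel ball that rolls out, without touching the ball with the gripper. Then carry the tray, kept close to level so that the ball never leaves the bowl, to the sensor stand and hold it there level and still, with the ball centred under the sensor's round face and a gap of about 20 mm between them, touching neither the sensor nor its stand. Leave the other things on the bench where they are, and finish while holding the tray up there: do not put it down or let go.

Things in the scene. Friction and masses are not known exactly. Their poses are not given: they have to be found in the camera images.
- tray: Aluminium ball tray, about 0.3 kg, flat on the bench. Origin on its underside below the handle post; x points from the handle to the bowl, z up. Base plate 180 x 52 mm (x -35 to 145), 6 mm thick, 14 mm thick round the handle (x -33 to 17).
- handle (a point): Middle of the top of the tray's upright black handle post, 64 mm above the tray's underside; axes as the tray's. The post is 18 mm along x, 24 mm along y and stands 50 mm clear of the plate. Gripped from above across its 18 mm (fingers closing along x), the tray stays firmly level.
- bowl (a point): Centre of the tray's bowl in its rim plane: 115 mm along tray x from the post, 33 mm above the underside; axes as the tray's. The bowl is an open cone, 82 mm across at the rim, 3 mm wall, sloping about 40 degrees to a small flat floor. The ball at rest in it has its centre about 10 mm below the rim plane.
- ball: Loose polished steel ball, 25 mm in diameter, 64 g. It starts in the chute, resting behind the gate. The body's origin turns with the ball, use ball_center.
- ball_center (a point): Centre of the steel ball.
- feeder: Ball feeder fixed to the bench: base, column, and an aluminium chute, 34 mm wide, sloping down 15 degrees to its open end, the mouth, which looks along the feeder's -x (roughly to the robot). Origin on the bench, 50 mm in +x from the mouth's lip; z up. Base (110 x 100 x 12 mm) and column (32 mm square) begin 60 and 99 mm behind the lip, so below the mouth it is free.
- mouth (a point): Middle of the lip of the chute's floor, 180 mm above the bench; axes as the feeder's (the ball leaves along -x). The ball rolls off slowly and lands about 15 to 25 mm in front of the lip: a bowl centred 20 mm in front of the lip, its rim about 21 mm below it, catches the ball.
- gate (a joint): Height of the steel gate (m), 0 shut to 0.030 at its upper stop. It slides vertically, weighs 70 g and falls shut by itself. Its blade hangs 2 mm in front of the lip; the ball gets out under it at about 0.020. Two legs beside the chute join the blade to a foot bar below.
- foot (a point): Middle of the underside of the gate's foot bar, 134 mm above the bench when shut, rising with the gate. The bar is 64 mm along feeder y and lies 4 to 18 mm behind the lip, so the far part of the rim of a bowl centred 20 mm in front of the lip meets it from below and lifts it.
- stand: Sensor stand fixed to the bench: dark base plate 110 x 100 x 12 mm and a round 24 mm column that carries the sensor out over the free space in front (the stand's -x, roughly to the robot). Origin on the bench, 60 mm in +x of the sensor's axis; base and column begin 70 and 113 mm behind that axis; z up.
- sensor_face (a point): Centre of the sensor's downward round face (28 mm across), 200 to 270 mm above the bench, differently each time; axes as the stand's. The sensor is 55 mm tall; its arm runs to the column in the stand's +x. It is only clamped by friction: a bump shifts it.
- meter: Bystander: yellow and black handheld meter, 170 x 85 x 44 mm, origin under its centre.
- jbox: Bystander: metal junction box, 104 x 104 x 62 mm, origin under its centre.
- driver: Bystander: screwdriver lying on the bench, origin under its middle.
Things that resemble listed ones, but are neither listed nor needed, are in the scene too. What is shaped like the tray but blue or pink is not meant.

How it is judged:
By the outcome, as a careful person would: the job done as asked, in the order asked, and still so for the second after the job is handed in, while the arm keeps its last pose, push and grip.
It also fails if it takes over 64 s, if anything falls off the work surface, if the arm or the gripper's body presses on something with over 40 N, if the wrist force passes 120 N, or if a joint passes its speed limit or range.

## Working session

There is one attempt and no reset: what is moved stays moved. The work goes in short steps, Python scripts to look and compute and a tool call to move; the robot and the scene stay as the last step left them, time stands still between calls to the robot, and variables do not carry over. Pictures are saved under pics/ and viewed, at most 10 in all, crops included, and the job is handed in when it is done.

Besides the shell and the picture viewer there is one more tool, called after "Request:" as a command line: name --argument value ..., lists and objects as JSON in quotes. carry_out: Moves the arm, as the interface text tells. Its arguments: {"type":"object","properties":{"moves":{"type":"array","items":{"type":"object","properties":{"tx":{"type":"number"},"ty":{"type":"number"},"tz":{"type":"number"},"wx":{"type":"number"},"wy":{"type":"number"},"wz":{"type":"number"},"claw":{"type":"number"}}}},"newtons":{"type":"number"}},"required":["moves"]}

```bash
mkdir -p pics; cat > h.py <<'E'
import numpy as np, cv2, pickle
from workcell import env, read_camera
def grab(n,f):
    s=env.get_state(); c=read_camera(n); c['state']=s
    cv2.imwrite(f'pics/{f}.png',c['image']); pickle.dump(c,open(f'{f}.pkl','wb')); return c
def world(c,u,v,z=None):
    z=c['z_map'][v,u] if z is None else z
    p=np.array([(u-c['cx'])/c['fx']*z,(v-c['cy'])/c['fy']*z,z,1])
    return (np.linalg.inv(c['camera_from_world'])@p)[:3]
def cloud(c):
    v,u=np.mgrid[0:400,0:640]; z=c['z_map']
    p=np.stack([(u-c['cx'])/c['fx']*z,(v-c['cy'])/c['fy']*z,z,np.ones_like(z)],-1)
    return (p@np.linalg.inv(c['camera_from_world']).T)[...,:3]
E
python3 - <<'E'
from h import *
for n in('scene','top'):
    c=grab(n,n+'1'); print(n,c['fx'],np.linalg.inv(c['camera_from_world']).round(3))
print(env.get_state(), env.hold_point_z)
E
```

```text
scene 363.531151730818 [[-0.393  0.714 -0.579  1.112]
 [ 0.92   0.307 -0.245  0.239]
 [ 0.003 -0.629 -0.777  0.886]
 [ 0.     0.     0.     1.   ]]
top 519.6518835480309 [[-1.000e-03 -9.960e-01  8.700e-02  4.190e-01]
 [-1.000e+00  2.000e-03  1.500e-02 -2.000e-02]
 [-1.500e-02 -8.700e-02 -9.960e-01  1.599e+00]
 [ 0.000e+00  0.000e+00  0.000e+00  1.000e+00]]
{'clock': 0.1, 'joint_pos': array([-1.43665375e+00,  3.13928588e-01,  4.51057695e-02,  1.30361134e+00,
        1.48982599e-05,  1.43117924e+00]), 'qvel': array([-0.00186865, -0.0023044 ,  0.00284737,  0.00051251, -0.00144762,
       -0.00242602]), 'tau': array([ 3.90771180e-03, -4.81724167e+01,  2.99244833e+01,  1.27048741e-02,
       -1.27400331e-04, -2.25154444e-06]), 'tcp_pos': array([ 0.15537742, -0.55313851,  0.23050157]), 'orientation': array([-8.18891257e-04,  9.90646242e-01,  1.36452746e-01,  9.69067491e-06]), 'wrist_force': array([0.17735134, 0.48831884, 0.17842212]), 'ft_torque': array([-0.03019334,  0.05776024, -0.00777676]), 'grip_force': 0.0, 'finger_gap': 0.0854775764797041} 0.0187
```

View pics/scene1.png

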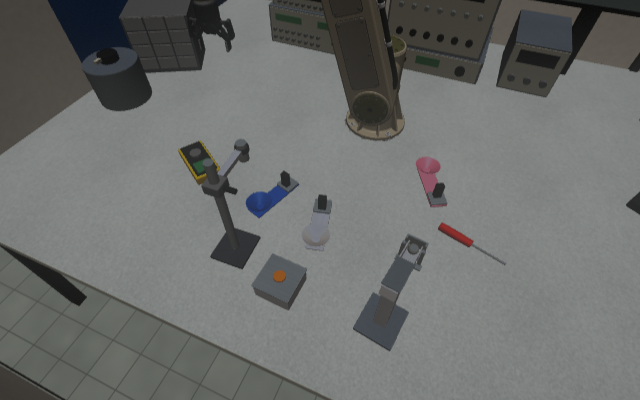

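View pics/top1.png

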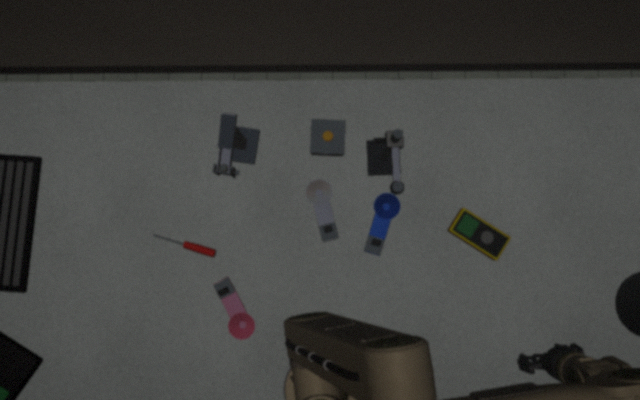

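The scene view shows the silver tray with its post at (322,202) and bowl at (316,235). The feeder mouth is near (412,245) and the sensor near (241,147). In the top view the post is at (328,229), the bowl at (318,188), the gate near (226,170) and the sensor at (397,187).

```bash
python3 - <<'E'
from h import *
t=cv2.imread('pics/top1.png')[105:255,205:405]; cv2.imwrite('pics/tc.png',cv2.resize(t*1,None,fx=4,fy=4,interpolation=cv2.INTER_CUBIC))
t=cv2.imread('pics/scene1.png'); a=t[130:280,195:340]; b=t[225:350,345:445]
a=cv2.resize(a,(580,600)); b=cv2.resize(b,None,fx=4,fy=4)
cv2.imwrite('pics/sa.png',cv2.resize(a,None,fx=1,fy=1)); cv2.imwrite('pics/sb.png',b)
for n in('top1','scene1'):
    c=pickle.load(open(n+'.pkl','rb')); P=cloud(c); print(n,(c['z_map']==0).mean())
    for nm,(x,y) in {'top1':dict(bowl=(318,188),post=(328,229),plate=(323,212),sensor=(397,187),arm=(396,165),col=(394,140),chute=(226,160),gate=(226,170),chute0=(229,120)),
      'scene1':dict(bowl=(316,235),post=(322,198),plate=(319,218),sensor=(241,145),mouth=(413,243),chute=(397,275))}[n].items(): print(nm,P[y,x].round(3))
E
```

```text
top1 0.00375390625
bowl [0.6   0.008 0.018]
post [ 0.473 -0.022  0.063]
plate [ 0.527 -0.007  0.005]
sensor [ 0.571 -0.196  0.289]
arm [ 0.629 -0.196  0.279]
col [ 0.686 -0.187  0.316]
chute [0.658 0.258 0.19 ]
gate [0.629 0.255 0.202]
chute0 [0.758 0.242 0.24 ]
scene1 0.004078125
bowl [0.574 0.004 0.01 ]
post [ 0.483 -0.016  0.066]
plate [ 0.514 -0.012  0.009]
sensor [ 0.58  -0.189  0.292]
mouth [0.627 0.262 0.203]
chute [0.737 0.25  0.236]
```

View pics/tc.png

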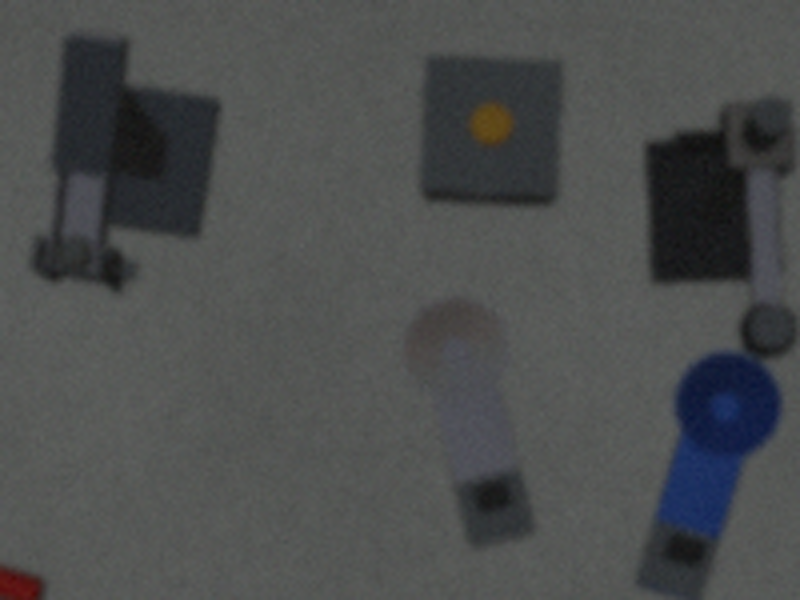

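View pics/sa.png

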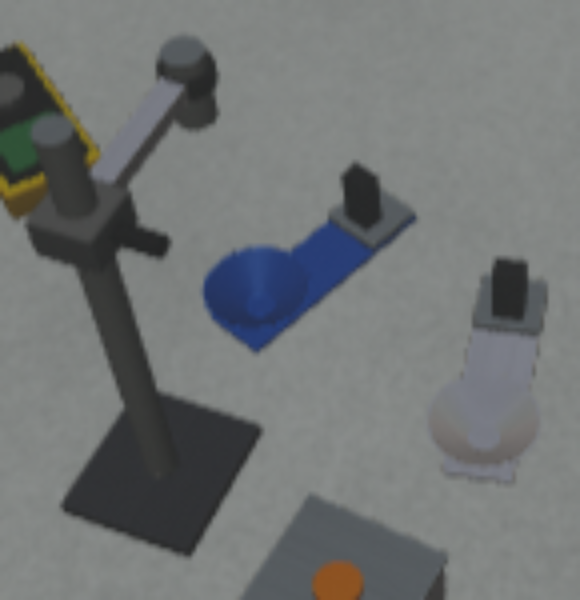

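View pics/sb.png

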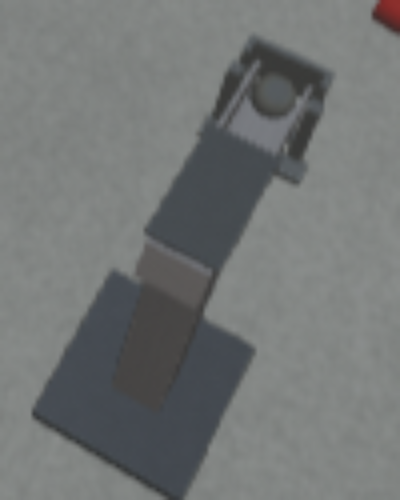

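The crops give me usable edges. In the top view the post is at (328.0,228.5), the bowl rim centre at (319.2,191.2) and the sensor top at (397,187.5). In the scene view the post top is at (322.5,196.2), the bowl at (316,235) and the sensor top near (241.5,143). The feeder and stand base corners and the ball behind the gate (413,248) are also visible.

```bash
cat >> h.py <<'E'
def ray(c,u,v):
    T=np.linalg.inv(c['camera_from_world']); d=T[:3,:3]@[(u-c['cx'])/c['fx'],(v-c['cy'])/c['fy'],1]; return T[:3,3],d
def onz(c,u,v,z): o,d=ray(c,u,v); return o+d*(z-o[2])/d[2]
def tri(rs):
    A=0;b=0
    for o,d in rs:
        d=d/np.linalg.norm(d); M=np.eye(3)-np.outer(d,d); A=A+M; b=b+M@o
    p=np.linalg.solve(A,b); return p,[float(np.linalg.norm((np.eye(3)-np.outer(d,d)/(d@d))@(p-o))) for o,d in rs]
def load(n): return pickle.load(open(n+'.pkl','rb'))
E
python3 - <<'E'
from h import *
t=load('top1');s=load('scene1')
TC=lambda x,y:(205+x/4,105+y/4); SA=lambda x,y:(195+x/4,130+y/4); SB=lambda x,y:(345+x/4,225+y/4)
pr=lambda n,*p:print(n,*[np.round(q,4) for q in p])
for n,a,b,z in[('post',TC(492,494),SA(510,265),.064),('bowl',TC(457,345),SA(484,420),.033),('sens',TC(768,328),SA(187,50),.29)]:
    pr(n,onz(t,*a,z),onz(s,*b,z),*tri([ray(t,*a),ray(s,*b)]))
for n,C in[('feeder',[SB(118,270),SB(253,350),SB(180,500),SB(35,412)]),('stand',[SA(165,390),SA(262,432),SA(190,553),SA(63,508)])]:
    q=np.array([onz(s,*c,.012) for c in C]); pr(n,q[:,:2],q.mean(0)); e=np.roll(q,-1,0)-q; pr('len',np.linalg.norm(e,axis=1),np.degrees(np.arctan2(e[:,1],e[:,0])))
pr('ball',s['z_map'][248,413],world(s,413,248))
# clouds
for nm,c in(('top',t),('scene',s)):
    P=cloud(c)[...,:3].reshape(-1,3)
    def sel(x0,x1,y0,y1,z0,z1): 
        m=(P[:,0]>x0)&(P[:,0]<x1)&(P[:,1]>y0)&(P[:,1]<y1)&(P[:,2]>z0)&(P[:,2]<z1); return P[m]
    for n,b in dict(post=(.43,.52,-.07,.04,.05,.08),bowl=(.55,.66,-.06,.06,.018,.045),chute=(.6,.85,.2,.32,.15,.3),gate=(.55,.66,.2,.32,.15,.3),fbase=(.6,.85,.15,.35,.008,.018),sens=(.52,.595,-.24,-.15,.2,.33),arm=(.595,.66,-.24,-.15,.2,.33),sbase=(.55,.85,-.3,-.1,.008,.018)).items():
        q=sel(*b)
        if len(q)>3:
            r=cv2.minAreaRect(q[:,:2].astype(np.float32)); pr(nm+' '+n,len(q),np.median(q,0),np.array(r[0]),np.array(r[1]),r[2],np.percentile(q[:,2],[5,95]))
E
```

```text
post [ 0.4744 -0.0218  0.064 ] [ 0.4743 -0.0179  0.064 ] [ 0.4738 -0.0201  0.0625] [0.0018 0.0018]
bowl [0.5883 0.0044 0.033 ] [0.5884 0.0105 0.033 ] [0.5876 0.0071 0.0301] [0.0028 0.0028]
sens [ 0.5708 -0.1962  0.29  ] [ 0.5701 -0.1933  0.29  ] [ 0.5702 -0.195   0.2895] [0.0014 0.0014]
feeder [[0.6789 0.2137]
 [0.6968 0.307 ]
 [0.802  0.2905]
 [0.7867 0.1955]] [0.7411 0.2517 0.012 ]
len [0.095  0.1064 0.0961 0.1093] [ 79.1487  -8.9421 -99.1515 170.4095]
stand [[ 0.6435 -0.2198]
 [ 0.6477 -0.137 ]
 [ 0.7522 -0.1344]
 [ 0.7565 -0.2325]] [ 0.7    -0.1809  0.012 ]
len [0.083  0.1045 0.0982 0.1137] [ 87.1009   1.3937 -87.4724 173.5948]
ball 0.7949 [0.6417 0.265  0.2056]
top post 48 [ 0.4728 -0.0188  0.0636] [ 0.4732 -0.0202] [0.0172 0.023 ] 12.9377 [0.0585 0.0696]
top bowl 379 [0.5898 0.0054 0.0271] [0.5878 0.0082] [0.0792 0.0708] 88.9616 [0.0189 0.0349]
top chute 1072 [0.6958 0.253  0.2207] [0.6982 0.2578] [0.0542 0.1651] 84.6986 [0.1786 0.2443]
top gate 312 [0.6335 0.2614 0.2021] [0.6385 0.2633] [0.0541 0.0456] 85.1503 [0.1711 0.2192]
top fbase 563 [0.7253 0.2262 0.0118] [0.7224 0.2504
[... 403 characters left out ...]
 12.9288 [0.0522 0.0657]
scene bowl 382 [0.5773 0.0018 0.0272] [0.5874 0.0081] [0.0788 0.076 ] 85.7082 [0.0191 0.0338]
scene chute 1520 [0.7095 0.2543 0.2255] [0.7008 0.252 ] [0.0538 0.1659] 78.2356 [0.1755 0.2442]
scene gate 540 [0.6386 0.2651 0.2025] [0.64   0.2645] [0.0539 0.0426] 81.7155 [0.1746 0.2181]
scene fbase 1399 [0.754  0.2522 0.0118] [0.7394 0.249 ] [0.0999 0.1111] 81.4447 [0.0092 0.0143]
scene sens 256 [ 0.5799 -0.1881  0.2812] [ 0.5755 -0.1953] [0.0326 0.0387] 69.0013 [0.2427 0.2941]
scene arm 218 [ 0.6282 -0.1892  0.2805] [ 0.6281 -0.193 ] [0.0645 0.0209] 3.3249 [0.2695 0.2828]
scene sbase 1038 [ 0.7071 -0.1829  0.0119] [ 0.6511 -0.1931] [0.2036 0.101 ] 2.4617 [0.0092 0.0149]
```

Request:
carry_out --moves '[{"tx":2,"ty":3.3,"tz":-0.2,"wz":0.096,"claw":-1},{"tx":2,"ty":3.3,"tz":-0.2,"wz":0.096,"claw":-1},{"tx":2,"ty":3.3,"tz":-0.2,"wz":0.096,"claw":-1},{"tx":2,"ty":3.3,"tz":-0.2,"wz":0.096,"claw":-1},{"tx":2,"ty":3.3,"tz":-0.2,"wz":0.096,"claw":-1},{"tx":2,"ty":3.3,"tz":-0.2,"wz":0.096,"claw":-1},{"tx":2,"ty":3.3,"tz":-0.2,"wz":0.096,"claw":-1},{"tx":2,"ty":3.3,"tz":-0.2,"wz":0.096,"claw":-1}]'

```text
invalid input at $.moves[0]: expected keys tx, ty, tz, wx, wy, wz, claw
```

Request:
carry_out --moves '[{"tx":2,"ty":3.3,"tz":-0.2,"wz":0.096,"claw":-1},{"tx":2,"ty":3.3,"tz":-0.2,"wz":0.096,"claw":-1},{"tx":2,"ty":3.3,"tz":-0.2,"wz":0.096,"claw":-1},{"tx":2,"ty":3.3,"tz":-0.2,"wz":0.096,"claw":-1},{"tx":2,"ty":3.3,"tz":-0.2,"wz":0.096,"claw":-1},{"tx":2,"ty":3.3,"tz":-0.2,"wz":0.096,"claw":-1},{"tx":2,"ty":3.3,"tz":-0.2,"wz":0.096,"claw":-1},{"tx":1.9,"ty":3.8,"tz":-0.2,"wz":0.096,"claw":-1}]'

```text
invalid input at $.moves[0]: expected keys tx, ty, tz, wx, wy, wz, claw
```

```bash
python3 - <<'E'
from h import *
from scipy.spatial.transform import Rotation as R
def wgrab(f):
    c=grab('wrist',f); s=c['state']; q=s['orientation']; T=np.eye(4); T[:3,:3]=R.from_quat(q[[1,2,3,0]]).as_matrix(); T[:3,3]=s['tcp_pos']
    c['camera_from_world']=np.linalg.inv(T@c['hand_eye']); pickle.dump(c,open(f+'.pkl','wb')); return c
c=wgrab('w1'); s=c['state']; print(s['tcp_pos'],s['joint_pos'].round(3),R.from_quat(s['orientation'][[1,2,3,0]]).as_matrix().round(3),c['hand_eye'].round(3))
P=cloud(c); g=c['image'].max(2)
for z0,z1 in((.05,.08),(.02,.04)):
    m=(P[...,2]>z0)&(P[...,2]<z1)&(np.abs(P[...,1])<.08)&(c['z_map']>0); q=P[m]; v,u=np.nonzero(m)
    if len(q): print(len(q),np.median(q,0),cv2.minAreaRect(q[:,:2].astype(np.float32)),u.min(),u.max(),v.min(),v.max())
E
sed -i '$r /dev/stdin' h.py <<'E'
from scipy.spatial.transform import Rotation as R
def wgrab(f):
    c=grab('wrist',f); s=c['state']; q=s['orientation']; T=np.eye(4); T[:3,:3]=R.from_quat(q[[1,2,3,0]]).as_matrix(); T[:3,3]=s['tcp_pos']
    c['camera_from_world']=np.linalg.inv(T@c['hand_eye']); pickle.dump(c,open(f+'.pkl','wb')); return c
E
```

```text
[ 0.15537742 -0.55313851  0.23050157] [-1.437  0.314  0.045  1.304  0.     1.431] [[ 0.963  0.27  -0.   ]
 [ 0.27  -0.963  0.002]
 [ 0.    -0.002 -1.   ]] [[ 0.001 -0.961 -0.276  0.07 ]
 [ 1.     0.001  0.    -0.002]
 [-0.    -0.276  0.961 -0.143]
 [ 0.     0.     0.     1.   ]]
```

View pics/w1.png

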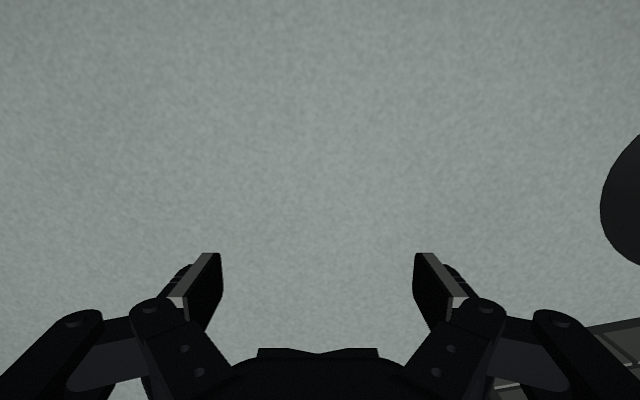

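The moves were refused because every key is required. The wrist picture is from the start pose and shows only bare bench and the open fingers at (205,290) and (430,290). I'll resend with all keys.

Request:
carry_out --moves '[{"tx":2,"ty":3.3,"tz":-0.2,"wx":0,"wy":0,"wz":0.096,"claw":-1},{"tx":2,"ty":3.3,"tz":-0.2,"wx":0,"wy":0,"wz":0.096,"claw":-1},{"tx":2,"ty":3.3,"tz":-0.2,"wx":0,"wy":0,"wz":0.096,"claw":-1},{"tx":2,"ty":3.3,"tz":-0.2,"wx":0,"wy":0,"wz":0.096,"claw":-1},{"tx":2,"ty":3.3,"tz":-0.2,"wx":0,"wy":0,"wz":0.096,"claw":-1},{"tx":2,"ty":3.3,"tz":-0.2,"wx":0,"wy":0,"wz":0.096,"claw":-1},{"tx":2,"ty":3.3,"tz":-0.2,"wx":0,"wy":0,"wz":0.096,"claw":-1},{"tx":2,"ty":3.3,"tz":-0.2,"wx":0,"wy":0,"wz":0.096,"claw":-1}]'

```text
clock: 1.15
tcp_pos: [0.3159, -0.2884, 0.2151]
orientation: [-0.0, 0.867, 0.499, 0.0]
wrist_force: [1.1, 0.2, 0.1]
finger_gap: 0.0853
grip_force: 0.0
```

Request:
carry_out --moves '[{"tx":2,"ty":3.3,"tz":-0.2,"wx":0,"wy":0,"wz":0.096,"claw":-1},{"tx":2,"ty":3.3,"tz":-0.2,"wx":0,"wy":0,"wz":0.096,"claw":-1},{"tx":2,"ty":3.3,"tz":-0.2,"wx":0,"wy":0,"wz":0.096,"claw":-1},{"tx":2,"ty":3.3,"tz":-0.2,"wx":0,"wy":0,"wz":0.096,"claw":-1},{"tx":2,"ty":3.3,"tz":-0.2,"wx":0,"wy":0,"wz":0.096,"claw":-1},{"tx":2,"ty":3.3,"tz":-0.2,"wx":0,"wy":0,"wz":0.096,"claw":-1},{"tx":2,"ty":3.3,"tz":-0.2,"wx":0,"wy":0,"wz":0.096,"claw":-1},{"tx":1.9,"ty":3.8,"tz":-0.2,"wx":0,"wy":0,"wz":0.096,"claw":-1}]'

```text
clock: 2.15
tcp_pos: [0.475, -0.0196, 0.1991]
orientation: [0.0, 0.617, 0.787, -0.0]
wrist_force: [0.5, 0.1, 0.5]
finger_gap: 0.0858
grip_force: 0.0
```

```bash
python3 - <<'E'
from h import *
c=wgrab('w2'); s=c['state']; print(s['tcp_pos'],s['joint_pos'].round(3),R.from_quat(s['orientation'][[1,2,3,0]]).as_matrix().round(3))
P=cloud(c)
for z0,z1 in((.05,.08),(.02,.04)):
    m=(P[...,2]>z0)&(P[...,2]<z1)&(np.abs(P[...,1])<.08)&(c['z_map']>.15); q=P[m]; v,u=np.nonzero(m)
    if len(q): print(len(q),np.median(q,0),cv2.minAreaRect(q[:,:2].astype(np.float32)),u.min(),u.max(),v.min(),v.max())
E
```

```text
[ 0.47497351 -0.01955018  0.1990868 ] [-0.21   0.134 -0.263  1.173 -0.     1.119] [[-0.239  0.971  0.   ]
 [ 0.971  0.239 -0.   ]
 [-0.    -0.    -1.   ]]
10110 [ 0.7428189  -0.01781507  0.0561846 ] ((0.6369524002075195, -0.011201616376638412), (0.1039629876613617, 0.3423904776573181), 87.13927459716797) 310 639 174 311
5084 [0.610159   0.00366664 0.02873576] ((0.5901952385902405, 0.002071298658847809), (0.0996011421084404, 0.24373628199100494), 82.17835235595703) 311 567 141 276
```

View pics/w2.png

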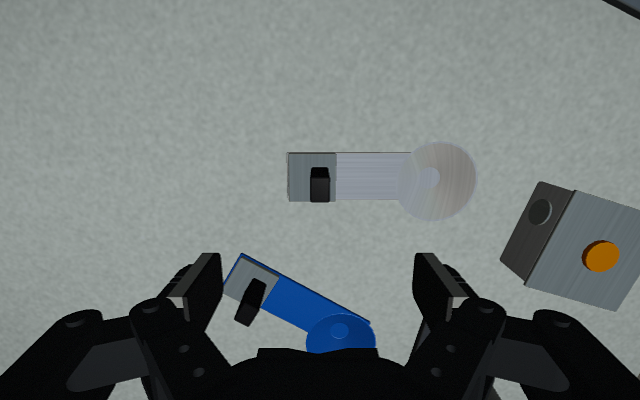

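The wrist view shows the tray square to the fingers. The post is at (320,185) midway between them and the bowl centre is at (437,180). Next I'll check the post and yaw numbers.

```bash
python3 - <<'E'
from h import *
c=load('w2'); P=cloud(c); im=c['image']
v,u=np.mgrid[0:400,0:640]
box=(u>280)&(u<360)&(v>150)&(v<212)
m=box&(im.max(2)<60); q=P[m]; print('dark',u[m].min(),u[m].max(),v[m].min(),v[m].max())
q=q[(q[:,2]>.058)&(q[:,2]<.07)]; print(len(q),q.mean(0),cv2.minAreaRect(q[:,:2].astype(np.float32)))
b=(u>390)&(u<485)&(v>130)&(v<230)&(P[...,2]>.026)&(P[...,2]<.04); q=P[b]; print(np.percentile(q[:,2],[50,95]),cv2.minEnclosingCircle(q[:,:2].astype(np.float32)))
E
```

```text
dark 289 332 153 201
516 [ 0.47620603 -0.01630574  0.06360722] ((0.47629740834236145, -0.016644956544041634), (0.017165005207061768, 0.023403998464345932), 13.790994644165039)
[0.0304687  0.03344658] ((0.5882205963134766, 0.010105745866894722), 0.04079914093017578)
```

Request:
carry_out --moves '[{"tx":0.1,"ty":0.2,"tz":-3,"wx":0,"wy":0,"wz":0,"claw":-1},{"tx":0,"ty":0,"tz":-3,"wx":0,"wy":0,"wz":0,"claw":-1},{"tx":0,"ty":0,"tz":-3,"wx":0,"wy":0,"wz":0,"claw":-1},{"tx":0,"ty":0,"tz":-3,"wx":0,"wy":0,"wz":0,"claw":-1},{"tx":0,"ty":0,"tz":-2.5,"wx":0,"wy":0,"wz":0,"claw":-1},{"tx":0,"ty":0,"tz":-2,"wx":0,"wy":0,"wz":0,"claw":-1},{"tx":0,"ty":0,"tz":-1.1,"wx":0,"wy":0,"wz":0,"claw":-1},{"tx":0,"ty":0,"tz":0,"wx":0,"wy":0,"wz":0,"claw":-1}]'

```text
clock: 3.2
tcp_pos: [0.4748, -0.0186, 0.0227]
orientation: [-0.001, 0.618, 0.786, -0.0]
wrist_force: [0.6, -0.7, -0.2]
finger_gap: 0.0853
grip_force: 0.0
```

Request:
carry_out --moves '[{"tx":0,"ty":0,"tz":0,"wx":0,"wy":0,"wz":0,"claw":1},{"tx":0,"ty":0,"tz":0,"wx":0,"wy":0,"wz":0,"claw":1},{"tx":0,"ty":0,"tz":0,"wx":0,"wy":0,"wz":0,"claw":1},{"tx":0,"ty":0,"tz":0,"wx":0,"wy":0,"wz":0,"claw":1},{"tx":0,"ty":0,"tz":0,"wx":0,"wy":0,"wz":0,"claw":1},{"tx":0,"ty":0,"tz":0,"wx":0,"wy":0,"wz":0,"claw":1},{"tx":0,"ty":0,"tz":0,"wx":0,"wy":0,"wz":0,"claw":1},{"tx":0,"ty":0,"tz":0,"wx":0,"wy":0,"wz":0,"claw":1}]' --newtons 80

```text
clock: 4.2
tcp_pos: [0.476, -0.0187, 0.0239]
orientation: [0.001, 0.618, 0.786, 0.0]
wrist_force: [-0.3, 0.0, 6.2]
finger_gap: 0.017
grip_force: 79.0
```

Request:
carry_out --moves '[{"tx":0,"ty":0,"tz":0.5,"wx":0,"wy":0,"wz":0,"claw":1},{"tx":0,"ty":0,"tz":1,"wx":0,"wy":0,"wz":0,"claw":1},{"tx":0,"ty":0,"tz":1.5,"wx":0,"wy":0,"wz":0,"claw":1},{"tx":0,"ty":0,"tz":2,"wx":0,"wy":0,"wz":0,"claw":1},{"tx":0,"ty":0,"tz":2,"wx":0,"wy":0,"wz":0,"claw":1},{"tx":0,"ty":0,"tz":1.5,"wx":0,"wy":0,"wz":0,"claw":1},{"tx":0,"ty":0,"tz":1,"wx":0,"wy":0,"wz":0,"claw":1},{"tx":0,"ty":0,"tz":0.5,"wx":0,"wy":0,"wz":0,"claw":1}]'

```text
clock: 5.2
tcp_pos: [0.4755, -0.0186, 0.1238]
orientation: [0.0, 0.618, 0.786, 0.0]
wrist_force: [0.4, -0.7, -3.1]
finger_gap: 0.0165
grip_force: 78.0
```

Request:
carry_out --moves '[{"tx":-0.2,"ty":2,"tz":0,"wx":0,"wy":0,"wz":-0.024,"claw":1},{"tx":-0.2,"ty":2,"tz":0,"wx":0,"wy":0,"wz":-0.024,"claw":1},{"tx":-0.2,"ty":2,"tz":0,"wx":0,"wy":0,"wz":-0.024,"claw":1},{"tx":-0.2,"ty":2,"tz":0,"wx":0,"wy":0,"wz":-0.024,"claw":1},{"tx":-0.2,"ty":2,"tz":0,"wx":0,"wy":0,"wz":-0.024,"claw":1},{"tx":-0.2,"ty":2,"tz":0,"wx":0,"wy":0,"wz":-0.024,"claw":1},{"tx":-0.2,"ty":2,"tz":0,"wx":0,"wy":0,"wz":-0.024,"claw":1},{"tx":-0.2,"ty":2,"tz":0,"wx":0,"wy":0,"wz":-0.024,"claw":1}]'

```text
clock: 6.2
tcp_pos: [0.4588, 0.142, 0.1227]
orientation: [-0.0, 0.691, 0.723, -0.0]
wrist_force: [-0.4, 0.4, -2.3]
finger_gap: 0.0174
grip_force: 78.1
```

Request:
carry_out --moves '[{"tx":-0.2,"ty":2,"tz":0,"wx":0,"wy":0,"wz":-0.024,"claw":1},{"tx":-0.2,"ty":2,"tz":0,"wx":0,"wy":0,"wz":-0.024,"claw":1},{"tx":-0.2,"ty":2,"tz":0,"wx":0,"wy":0,"wz":-0.024,"claw":1},{"tx":-0.2,"ty":2,"tz":0,"wx":0,"wy":0,"wz":-0.024,"claw":1},{"tx":-0.2,"ty":2,"tz":0,"wx":0,"wy":0,"wz":-0.024,"claw":1},{"tx":-0.2,"ty":2,"tz":-0.3,"wx":0,"wy":0,"wz":-0.024,"claw":1},{"tx":-0.2,"ty":2,"tz":-0.3,"wx":0,"wy":0,"wz":-0.024,"claw":1},{"tx":-0.2,"ty":1.3,"tz":-0.4,"wx":0,"wy":0,"wz":-0.025,"claw":1}]'

```text
clock: 7.2
tcp_pos: [0.443, 0.2951, 0.1126]
orientation: [-0.0, 0.757, 0.654, -0.0]
wrist_force: [0.1, 0.7, -2.6]
finger_gap: 0.017
grip_force: 78.1
```

```bash
python3 - <<'E'
from h import *
c=wgrab('w3'); s=c['state']; print(s['tcp_pos'],s['wrist_force'],R.from_quat(s['orientation'][[1,2,3,0]]).as_matrix().round(3),s['joint_pos'].round(2))
P=cloud(c); u=np.mgrid[0:400,0:640][1]; tcp=s['tcp_pos']
rel=(P-tcp)@R.from_quat(s['orientation'][[1,2,3,0]]).as_matrix()
m=(rel[...,1]>.065)&(rel[...,1]<.17)&(abs(rel[...,0])<.06)&(rel[...,2]<.02)&(rel[...,2]>-.03)&(c['z_map']>.1)
q=rel[m]; print(len(q)); 
if len(q):
    print(np.percentile(q[:,2],[2,10,50,90]))
    top=q[q[:,2]<np.percentile(q[:,2],2)+.006]; print(cv2.minEnclosingCircle(top[:,:2].astype(np.float32)), cv2.minEnclosingCircle(q[:,:2].astype(np.float32)))
E
```

```text
[0.44296391 0.29512709 0.11257886] [ 0.10383036  0.73115231 -2.55368098] [[ 0.146  0.989 -0.001]
 [ 0.989 -0.146 -0.   ]
 [-0.    -0.001 -1.   ]] [ 0.44  0.3  -0.27  1.    0.    2.15]
25444
[-0.00910737 -0.00768653  0.00184312  0.0181109 ]
((0.000727846403606236, 0.1143537387251854), 0.04149046167731285) ((0.0016182659892365336, 0.10664673149585724), 0.048701610416173935)
```

View pics/w3.png

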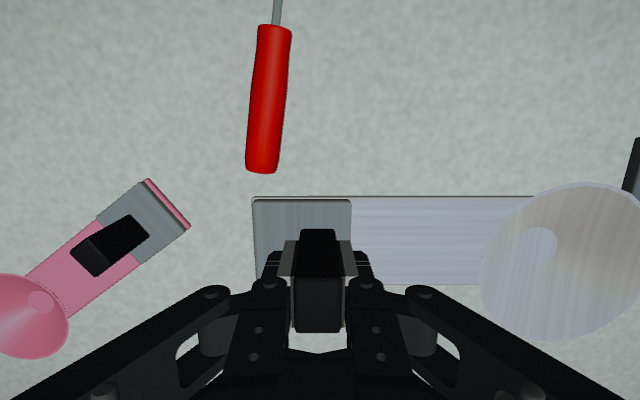

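The wrist view shows the tray held level. The post is at (318,240) between the pads and the bowl is at (565,262), with its rim 9 mm above the TCP and its centre 114 mm out along the tray. I'll move in under the mouth and re-measure the gate.

Request:
carry_out --moves '[{"tx":0.8,"ty":-0.15,"tz":0,"wx":0,"wy":0,"wz":0,"claw":1},{"tx":1.2,"ty":-0.2,"tz":0,"wx":0,"wy":0,"wz":0,"claw":1},{"tx":1.2,"ty":-0.2,"tz":0,"wx":0,"wy":0,"wz":0,"claw":1},{"tx":1.0,"ty":-0.2,"tz":0,"wx":0,"wy":0,"wz":0,"claw":1},{"tx":0.6,"ty":-0.1,"tz":0,"wx":0,"wy":0,"wz":0,"claw":1},{"tx":0.2,"ty":-0.05,"tz":0,"wx":0,"wy":0,"wz":0,"claw":1},{"tx":0,"ty":0,"tz":0,"wx":0,"wy":0,"wz":0,"claw":1}]'

```text
clock: 8.12
tcp_pos: [0.4933, 0.2853, 0.1132]
orientation: [-0.0, 0.757, 0.654, -0.0]
wrist_force: [-0.6, -0.6, -3.5]
finger_gap: 0.0172
grip_force: 78.2
```

```bash
python3 - <<'E'
from h import *
s0=env.get_state(); tcp=s0['tcp_pos']; M=R.from_quat(s0['orientation'][[1,2,3,0]]).as_matrix()
b=tcp+M@[.0007,.1144,-.0091]; print('bowl',b,s0['wrist_force'])
a=np.radians(-8.5); X=np.array([np.cos(a),np.sin(a)]); Y=np.array([-X[1],X[0]]); L=np.array([.6263,.268])
for n in('scene','top'):
    c=grab(n,n+'2'); P=cloud(c).reshape(-1,3); fx=(P[:,:2]-L)@X; fy=(P[:,:2]-L)@Y; z=P[:,2]
    def st(nm,m):
        if m.sum()>5: print(n,nm,m.sum(),'x',np.percentile(fx[m],[2,50,98]).round(4),'y',np.percentile(fy[m],[2,50,98]).round(4),'z',np.percentile(z[m],[2,50,98]).round(4))
    st('gatehi',(abs(fx)<.02)&(abs(fy)<.05)&(z>.195)); st('foot',(abs(fx)<.03)&(abs(fy)<.05)&(abs(fy)>.022)&(z>.13)&(z<.17))
    st('chute',(fx>.03)&(fx<.14)&(abs(fy)<.05)&(z>.17))
    bx=(P[:,:2]-b[:2])@X; by=(P[:,:2]-b[:2])@Y; m=(abs(by)<.048)&(bx>-.05)&(bx<.02)&(z>.112)&(z<.132)
    if m.sum()>10: q=np.c_[bx,by][m]; print(n,'rim',q.min(0),q.max(0),np.percentile(z[m],98))
t=cv2.imread('pics/scene2.png')[205:325,340:480]; cv2.imwrite('pics/sc2.png',cv2.resize(t,None,fx=4.5,fy=4.5,interpolation=cv2.INTER_CUBIC))
E
```

```text
bowl [0.60659047 0.26936711 0.12228727] [-0.55856318 -0.60140655 -3.49611365]
scene gatehi 321 x [-0.0063  0.0038  0.0189] y [-0.0262 -0.0014  0.0237] z [0.1968 0.2067 0.2191]
scene foot 42 x [0.0031 0.0141 0.018 ] y [-0.0326  0.0236  0.0296] z [0.1356 0.1405 0.1688]
scene chute 682 x [0.0327 0.0988 0.1386] y [-0.0208 -0.0014  0.0174] z [0.1884 0.2329 0.2443]
scene rim [-0.03169146 -0.04202977] [0.01814783 0.03803089] 0.12326817924163144
top gatehi 181 x [-0.0084  0.0048  0.0191] y [-0.0283 -0.0034  0.0221] z [0.1972 0.207  0.2219]
top foot 35 x [-0.0084  0.0057  0.0145] y [-0.0365 -0.0276 -0.0222] z [0.1327 0.144  0.1693]
top chute 706 x [0.0321 0.088  0.1376] y [-0.0217 -0.004   0.0157] z [0.1808 0.2291 0.2464]
top rim [-0.04229503 -0.0429735 ] [0.01896788 0.03882616] 0.12752798044422894
```

View pics/sc2.png

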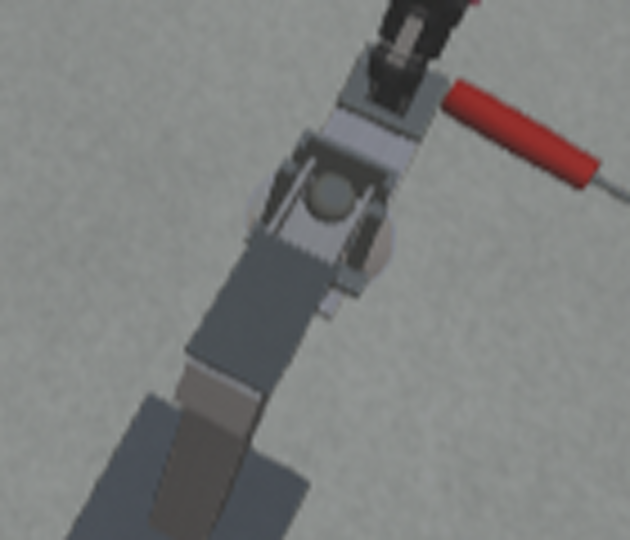

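The crop shows the bowl rim, (270,210) to (370,250), centred on both sides beneath the gate's foot bar. The ball is at (332,195) behind the blade. I'll raise the tray.

Request:
carry_out --moves '[{"tx":0,"ty":0,"tz":0.3,"wx":0,"wy":0,"wz":0,"claw":1},{"tx":0,"ty":0,"tz":0.4,"wx":0,"wy":0,"wz":0,"claw":1},{"tx":0,"ty":0,"tz":0.4,"wx":0,"wy":0,"wz":0,"claw":1},{"tx":0,"ty":0,"tz":0.4,"wx":0,"wy":0,"wz":0,"claw":1},{"tx":0,"ty":0,"tz":0.4,"wx":0,"wy":0,"wz":0,"claw":1},{"tx":0,"ty":0,"tz":0.4,"wx":0,"wy":0,"wz":0,"claw":1},{"tx":0,"ty":0,"tz":0.4,"wx":0,"wy":0,"wz":0,"claw":1},{"tx":0,"ty":0,"tz":0.4,"wx":0,"wy":0,"wz":0,"claw":1}]'

```text
clock: 9.22
tcp_pos: [0.4934, 0.2854, 0.1446]
orientation: [0.0, 0.757, 0.654, 0.0]
wrist_force: [0.4, 0.1, -3.9]
finger_gap: 0.0172
grip_force: 78.1
```

Request:
carry_out --moves '[{"tx":0,"ty":0,"tz":0.3,"wx":0,"wy":0,"wz":0,"claw":1},{"tx":0,"ty":0,"tz":0.3,"wx":0,"wy":0,"wz":0,"claw":1},{"tx":0,"ty":0,"tz":0,"wx":0,"wy":0,"wz":0,"claw":1},{"tx":0,"ty":0,"tz":0,"wx":0,"wy":0,"wz":0,"claw":1},{"tx":0,"ty":0,"tz":0,"wx":0,"wy":0,"wz":0,"claw":1},{"tx":0,"ty":0,"tz":0,"wx":0,"wy":0,"wz":0,"claw":1},{"tx":0,"ty":0,"tz":0,"wx":0,"wy":0,"wz":0,"claw":1},{"tx":0,"ty":0,"tz":0,"wx":0,"wy":0,"wz":0,"claw":1}]'

```text
clock: 10.22
tcp_pos: [0.4934, 0.2853, 0.1503]
orientation: [0.0, 0.757, 0.654, -0.0]
wrist_force: [0.8, -0.2, -3.7]
finger_gap: 0.0169
grip_force: 82.2
```

```bash
python3 - <<'E'
from h import *
s0=env.get_state(); M=R.from_quat(s0['orientation'][[1,2,3,0]]).as_matrix(); print(s0['tcp_pos']+M@[.0007,.1144,-.0091],s0['wrist_force'],s0['ft_torque'],M[2].round(4))
c=grab('scene','scene3'); w=wgrab('w4')
a=cv2.resize(c['image'][205:295,370:470],(600,540),interpolation=cv2.INTER_CUBIC)
b=w['image'][100:370,440:640]; 
cv2.imwrite('pics/m4.png',np.hstack([cv2.resize(a,(400,360)),cv2.resize(b,(400,540))[90:450]]))
E
```

```text
[0.60671727 0.26937456 0.15940806] [ 0.75580419 -0.16952248 -3.7083622 ] [0.06646733 0.24917511 0.06402958] [-1.e-04  0.e+00 -1.e+00]
```

View pics/m4.png

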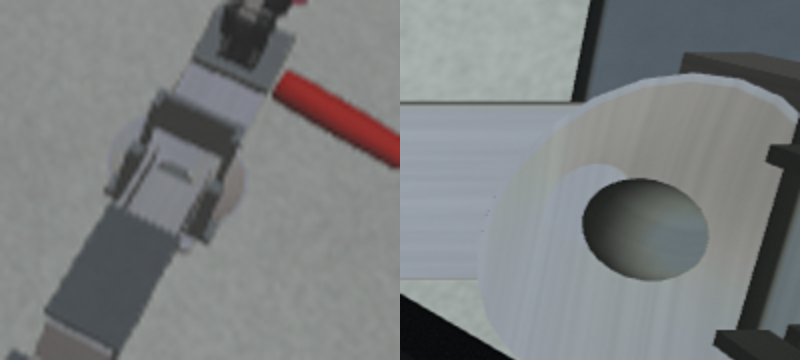

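The ball is in the bowl: in the scene half the chute is empty, and in the wrist half the ball is at (645,230) near the bowl floor. Now I'll lower the tray clear of the gate and back out gently.

Request:
carry_out --moves '[{"tx":0,"ty":0,"tz":-0.2,"wx":0,"wy":0,"wz":0,"claw":1},{"tx":0,"ty":0,"tz":-0.4,"wx":0,"wy":0,"wz":0,"claw":1},{"tx":0,"ty":0,"tz":-0.6,"wx":0,"wy":0,"wz":0,"claw":1},{"tx":0,"ty":0,"tz":-0.7,"wx":0,"wy":0,"wz":0,"claw":1},{"tx":0,"ty":0,"tz":-0.7,"wx":0,"wy":0,"wz":0,"claw":1},{"tx":0,"ty":0,"tz":-0.6,"wx":0,"wy":0,"wz":0,"claw":1},{"tx":0,"ty":0,"tz":-0.4,"wx":0,"wy":0,"wz":0,"claw":1},{"tx":0,"ty":0,"tz":-0.2,"wx":0,"wy":0,"wz":0,"claw":1}]'

```text
clock: 11.32
tcp_pos: [0.4934, 0.2854, 0.1121]
orientation: [0.0, 0.757, 0.654, -0.0]
wrist_force: [0.1, 0.0, -3.8]
finger_gap: 0.0167
grip_force: 82.2
```

Request:
carry_out --moves '[{"tx":-0.3,"ty":0,"tz":0,"wx":0,"wy":0,"wz":0,"claw":1},{"tx":-0.6,"ty":0.1,"tz":0,"wx":0,"wy":0,"wz":0,"claw":1},{"tx":-0.9,"ty":0.1,"tz":0,"wx":0,"wy":0,"wz":0,"claw":1},{"tx":-1.2,"ty":0.1,"tz":0,"wx":0,"wy":0,"wz":0,"claw":1},{"tx":-1.2,"ty":0,"tz":0,"wx":0,"wy":0,"wz":0.02,"claw":1},{"tx":-1.2,"ty":-0.3,"tz":0,"wx":0,"wy":0,"wz":0.02,"claw":1},{"tx":-0.9,"ty":-0.6,"tz":0,"wx":0,"wy":0,"wz":0.02,"claw":1},{"tx":-0.6,"ty":-0.9,"tz":0,"wx":0,"wy":0,"wz":0.02,"claw":1}]'

```text
clock: 12.32
tcp_pos: [0.4238, 0.2699, 0.1124]
orientation: [0.0, 0.729, 0.684, 0.0]
wrist_force: [1.1, -0.7, -3.2]
finger_gap: 0.0171
grip_force: 82.2
```

```bash
cat >> h.py <<'E'
def bowl(n):
    s=env.get_state(); M=R.from_quat(s['orientation'][[1,2,3,0]]).as_matrix(); b=s['tcp_pos']+M@[.0007,.1144,-.0091]
    print('t',s['clock'],'bowl',b.round(4),'tcp',s['tcp_pos'].round(4),'yaw',np.degrees(np.arctan2(M[1,1],M[0,1])).round(2),M[2].round(4),s['wrist_force'].round(1))
    w=wgrab(n); P=cloud(w); rel=(P-b)@M   # tool axes about rim centre, z down
    r=np.hypot(rel[...,0],rel[...,1]); m=(r<.03)&(abs(rel[...,2])<.03)&(w['z_map']>.1); q=rel[m]
    print('highest in bowl (+ above rim)',np.percentile(-q[:,2],[50,90,99]).round(4)); h=q[q[:,2]<.002]; h=h[np.hypot(h[:,0],h[:,1])<.02]
    if len(h): print(len(h),'ball top approx xy',h.mean(0).round(4))
    return b,w
E
python3 -c "
from h import *
bowl('w5')"
```

```text
t 12.325 bowl [0.538  0.2633 0.1215] tcp [0.4238 0.2699 0.1124] yaw -3.68 [-1.e-04  3.e-04 -1.e+00] [ 1.1 -0.7 -3.2]
highest in bowl (+ above rim) [-0.0118 -0.0031  0.0013]
978 ball top approx xy [0.0024 0.0025 0.0001]
```

Request:
carry_out --moves '[{"tx":0,"ty":-0.6,"tz":0,"wx":0,"wy":0,"wz":0.012,"claw":1},{"tx":0,"ty":-0.9,"tz":0,"wx":0,"wy":0,"wz":0.012,"claw":1},{"tx":0,"ty":-1.3,"tz":0,"wx":0,"wy":0,"wz":0.012,"claw":1},{"tx":0,"ty":-1.7,"tz":0,"wx":0,"wy":0,"wz":0.012,"claw":1},{"tx":0,"ty":-2,"tz":0,"wx":0,"wy":0,"wz":0.012,"claw":1},{"tx":0,"ty":-2,"tz":0,"wx":0,"wy":0,"wz":0.012,"claw":1},{"tx":0,"ty":-2,"tz":0,"wx":0,"wy":0,"wz":0.012,"claw":1},{"tx":0,"ty":-2,"tz":0,"wx":0,"wy":0,"wz":0.012,"claw":1}]'

```text
clock: 13.38
tcp_pos: [0.4245, 0.144, 0.1123]
orientation: [0.0, 0.696, 0.718, -0.0]
wrist_force: [0.2, 0.2, -4.0]
finger_gap: 0.0171
grip_force: 82.2
```

Request:
carry_out --moves '[{"tx":0,"ty":-2,"tz":0,"wx":0,"wy":0,"wz":0,"claw":1},{"tx":0,"ty":-2,"tz":0,"wx":0,"wy":0,"wz":0,"claw":1},{"tx":0,"ty":-2,"tz":0,"wx":0,"wy":0,"wz":0,"claw":1},{"tx":0,"ty":-2,"tz":0,"wx":0,"wy":0,"wz":0,"claw":1},{"tx":0,"ty":-2,"tz":0,"wx":0,"wy":0,"wz":0,"claw":1},{"tx":0,"ty":-2,"tz":0,"wx":0,"wy":0,"wz":0,"claw":1},{"tx":0,"ty":-2,"tz":0,"wx":0,"wy":0,"wz":0,"claw":1},{"tx":0,"ty":-2,"tz":0,"wx":0,"wy":0,"wz":0,"claw":1}]'

```text
clock: 14.38
tcp_pos: [0.4242, -0.016, 0.1124]
orientation: [0.0, 0.696, 0.718, -0.0]
wrist_force: [-0.8, -0.0, -3.6]
finger_gap: 0.0172
grip_force: 82.2
```

Request:
carry_out --moves '[{"tx":0,"ty":-2,"tz":0,"wx":0,"wy":0,"wz":0,"claw":1},{"tx":0,"ty":-2,"tz":0,"wx":0,"wy":0,"wz":0,"claw":1},{"tx":0,"ty":-1.8,"tz":0,"wx":0,"wy":0,"wz":0,"claw":1},{"tx":0,"ty":-1.5,"tz":0,"wx":0,"wy":0,"wz":0,"claw":1},{"tx":0,"ty":-1.1,"tz":0,"wx":0,"wy":0,"wz":0,"claw":1},{"tx":0,"ty":-0.7,"tz":0,"wx":0,"wy":0,"wz":0,"claw":1},{"tx":0,"ty":-0.4,"tz":0,"wx":0,"wy":0,"wz":0,"claw":1},{"tx":0,"ty":0,"tz":0,"wx":0,"wy":0,"wz":0,"claw":1}]'

```text
clock: 15.38
tcp_pos: [0.4245, -0.1096, 0.1123]
orientation: [-0.0, 0.696, 0.718, 0.0]
wrist_force: [-0.2, 0.5, -3.2]
finger_gap: 0.0172
grip_force: 82.2
```

```bash
python3 - <<'E'
from h import *
b,w=bowl('w6')
fs=[w]+[grab(n,n+'6') for n in('scene','top')]
for n,c in zip(('wrist','scene','top'),fs):
    P=cloud(c); m=(abs(P[...,0]-.571)<.026)&(abs(P[...,1]+.195)<.03)&(P[...,2]>.2)&(P[...,2]<.32)&(c['z_map']>.05); q=P[m]
    print(n,len(q))
    if len(q)>20:
        print(' z pct',np.percentile(q[:,2],[1,5,50,95]).round(4))
        for a,e in((.228,.25),(.25,.265),(.265,.282),(.282,.3)):
            k=q[(q[:,2]>=a)&(q[:,2]<e)]
            if len(k)>8: print(' ',a,len(k),k[:,:2].min(0).round(4),k[:,:2].max(0).round(4),np.array(cv2.minEnclosingCircle(k[:,:2].astype(np.float32))[0]).round(4))
E
```

```text
t 15.375 bowl [ 0.5388 -0.1055  0.1214] tcp [ 0.4245 -0.1096  0.1123] yaw 1.72 [ 2.e-04  0.e+00 -1.e+00] [-0.2  0.5 -3.2]
highest in bowl (+ above rim) [-0.0118 -0.0032  0.0012]
970 ball top approx xy [-0.0008 -0.0003  0.0001]
wrist 0
scene 263
 z pct [0.2395 0.2425 0.2813 0.2941]
  0.228 34 [ 0.5666 -0.2016] [ 0.5879 -0.1819] [ 0.5761 -0.1924]
  0.25 31 [ 0.5677 -0.1966] [ 0.5866 -0.1812] [ 0.5765 -0.1897]
  0.265 79 [ 0.5585 -0.212 ] [ 0.5969 -0.1779] [ 0.5776 -0.1946]
  0.282 119 [ 0.5575 -0.2099] [ 0.5959 -0.1792] [ 0.5767 -0.1919]
top 183
 z pct [0.2739 0.2771 0.2875 0.2957]
  0.265 49 [ 0.554  -0.2128] [ 0.5959 -0.1799] [ 0.5752 -0.1955]
  0.282 134 [ 0.5538 -0.2124] [ 0.5967 -0.1793] [ 0.5757 -0.194 ]
```

```bash
python3 - <<'E'
from h import *
b=np.array([.5388,-.1055,.1214])
for n in('scene6','top6'):
    c=load(n); P=cloud(c); z=c['z_map']
    e=P-b; m=(np.hypot(e[...,0],e[...,1])<.05)&(e[...,2]>-.008)&(e[...,2]<.012); q=e[m]
    print(n,len(q),'rim z',np.percentile(q[:,2],[50,90,97]).round(4),np.array(cv2.minEnclosingCircle(q[:,:2].astype(np.float32))[0]).round(4),q[:,:2].min(0).round(4),q[:,:2].max(0).round(4))
    # sensor silhouette: pixel contour of sensor mask
    for nm,lo,hi in(('topdisc',.284,.3),('lower',.232,.27)):
        m=((abs(P[...,0]-.571)<.024)&(abs(P[...,1]+.195)<.03)&(P[...,2]>lo)&(P[...,2]<hi)).astype(np.uint8)
        if m.sum()>8:
            v,u=np.nonzero(m); print(nm,m.sum(),'u',u.min(),u.max(),'v',v.min(),v.max(),[ (int(r),int(u[v==r].min()),int(u[v==r].max())) for r in np.unique(v)])
# predicted projections of sensor model for candidate centre
for n in('scene6','top6'):
    c=load(n)
    for cen in((.571,-.195),):
        t=np.linspace(0,2*np.pi,72)
        for zz,r in((.29,.016),(.235,.014)):
            p=np.c_[cen[0]+r*np.cos(t),cen[1]+r*np.sin(t),0*t+zz,0*t+1]@c['camera_from_world'].T
            uv=p[:,:2]/p[:,2:3]*[c['fx'],c['fy']]+[c['cx'],c['cy']]; print(n,zz,uv.min(0).round(1),uv.max(0).round(1),uv.mean(0).round(1))
c=load('scene6'); print(cv2.cvtColor(c['image'],6)[134:168,226:262:1].tolist().__repr__().replace(' ','').replace('],[','\n'))
E
```

```text
scene6 276 rim z [-0.0028  0.0008  0.0017] [-0.0021 -0.0006] [-0.0411 -0.0404] [0.0379 0.039 ]
topdisc 98 u 235 246 v 139 148 [(139, 237, 244), (140, 236, 245), (141, 235, 245), (142, 235, 245), (143, 235, 246), (144, 235, 246), (145, 235, 245), (146, 236, 245), (147, 237, 243), (148, 237, 244)]
lower 73 u 239 249 v 151 161 [(151, 248, 248), (152, 247, 247), (153, 245, 248), (154, 242, 248), (155, 241, 248), (156, 241, 248), (157, 241, 248), (158, 240, 249), (159, 239, 248), (160, 239, 247), (161, 240, 246)]
top6 319 rim z [-0.003   0.002   0.0036] [-0.0024 -0.0018] [-0.0424 -0.0418] [0.0381 0.038 ]
topdisc 108 u 390 403 v 179 193 [(179, 394, 398), (180, 393, 393), (181, 395, 395), (182, 393, 399), (183, 394, 401), (184, 391, 401), (185, 392, 402), (186, 390, 402), (187, 392, 403), (188, 392, 402), (189, 391, 401), (190, 393, 401), (191, 392, 400), (192, 396, 401), (193, 400, 400)]
scene6 0.29 [234.3 138.1] [247.6 147. ] [240.9 142.6]
scene6 0.235 [238.9 155. ] [250.  162.8] [244.4 158.9]
top6 0.29 [390.2 180.7] [402.9 193.2] [396.5 186.9]
top6 0.235 [388.4 184.1] [399.1 194.6] [393.
[... 3916 characters left out ...]
126,126,128,128,127,127,101,58,61,60,96,138,136,135,135,135,125,128,125,135,135,134,135,138,138,136,136,137,138,136,137,137,138,137,137,137
125,127,127,127,127,103,65,60,61,97,125,137,137,136,135,135,137,137,135,136,135,135,135,136,136,136,135,135,136,134,135,138,138,138,137,137
127,128,126,126,116,70,60,60,84,128,135,136,136,135,134,135,137,136,134,135,135,136,136,136,135,134,134,133,134,135,138,139,138,137,139,139
128,127,127,129,81,60,59,70,120,135,135,136,135,133,133,134,136,134,134,134,135,136,137,136,133,134,133,132,135,137,138,138,137,137,139,139
127,126,127,96,57,59,60,94,135,134,134,135,135,133,134,134,135,135,136,137,136,134,135,136,135,137,134,133,136,139,140,139,138,136,136,138]]
```

Request:
carry_out --moves '[{"tx":0.2,"ty":-0.5,"tz":0,"wx":0,"wy":0,"wz":0,"claw":1},{"tx":0.4,"ty":-1.0,"tz":0,"wx":0,"wy":0,"wz":0,"claw":1},{"tx":0.5,"ty":-1.4,"tz":0,"wx":0,"wy":0,"wz":0,"claw":1},{"tx":0.6,"ty":-1.6,"tz":0,"wx":0,"wy":0,"wz":0,"claw":1},{"tx":0.6,"ty":-1.6,"tz":0,"wx":0,"wy":0,"wz":0,"claw":1},{"tx":0.5,"ty":-1.4,"tz":0.2,"wx":0,"wy":0,"wz":0,"claw":1},{"tx":0.4,"ty":-0.9,"tz":0.5,"wx":0,"wy":0,"wz":0,"claw":1},{"tx":0.2,"ty":-0.5,"tz":0.8,"wx":0,"wy":0,"wz":0,"claw":1}]'

```text
clock: 16.52
tcp_pos: [0.4585, -0.1992, 0.1276]
orientation: [-0.0, 0.697, 0.717, 0.0]
wrist_force: [-0.5, -0.7, -3.6]
finger_gap: 0.0169
grip_force: 82.1
```

Request:
carry_out --moves '[{"tx":0,"ty":0,"tz":1.0,"wx":0,"wy":0,"wz":0,"claw":1},{"tx":0,"ty":0,"tz":1.0,"wx":0,"wy":0,"wz":0,"claw":1},{"tx":0,"ty":0,"tz":1.0,"wx":0,"wy":0,"wz":0,"claw":1},{"tx":0,"ty":0,"tz":1.0,"wx":0,"wy":0,"wz":0,"claw":1},{"tx":0,"ty":0,"tz":0.8,"wx":0,"wy":0,"wz":0,"claw":1},{"tx":0,"ty":0,"tz":0.6,"wx":0,"wy":0,"wz":0,"claw":1},{"tx":0,"ty":0,"tz":0.3,"wx":0,"wy":0,"wz":0,"claw":1},{"tx":0,"ty":0,"tz":0,"wx":0,"wy":0,"wz":0,"claw":1}]'

```text
clock: 17.52
tcp_pos: [0.4585, -0.1987, 0.1844]
orientation: [0.0, 0.696, 0.718, 0.0]
wrist_force: [-1.1, 0.2, -4.0]
finger_gap: 0.0173
grip_force: 82.2
```

```bash
python3 - <<'E'
from h import *
b,w=bowl('w7')
for n in('scene','top'):
    c=grab(n,n+'7'); P=cloud(c); e=P-b
    m=(np.hypot(e[...,0],e[...,1])<.05)&(e[...,2]>-.008)&(e[...,2]<.008); q=e[m]
    print(n,len(q),'rim z97',np.percentile(q[:,2],97).round(4),'range',np.percentile(q[:,:2],[.5,99.5],axis=0).round(4).tolist())
    for lo,hi in((.022,.045),(.07,.09)):
        m=(abs(e[...,0])<.024)&(abs(e[...,1])<.03)&(e[...,2]>lo-.004)&(e[...,2]<hi); q=e[m]
        if len(q)>5: print('  sensor',lo,len(q),np.percentile(q,[1,99],axis=0).round(4).tolist())
c=load('scene7'); g=cv2.cvtColor(c['image'],6)
print('\n'.join(' '.join('%3d'%k for k in r) for r in g[150:176,232:262]))
def pj(p): q=c['camera_from_world']@np.r_[p,1]; return (q[0]/q[2]*c['fx']+c['cx'],q[1]/q[2]*c['fy']+c['cy'])
print('ball c',pj(b-[0,0,.01]),'face c',pj(b+[0,0,.0225]),'sensor low front edge', pj(b+[.012,.007,.0225]))
E
```

```text
t 17.525 bowl [ 0.5728 -0.1945  0.1935] tcp [ 0.4585 -0.1987  0.1844] yaw 1.72 [-0.e+00  1.e-04 -1.e+00] [-1.1  0.2 -4. ]
highest in bowl (+ above rim) [-0.0118 -0.0034  0.0012]
952 ball top approx xy [-0.0006 -0.0009  0.0001]
scene 278 rim z97 0.0009 range [[-0.0404, -0.0398], [0.0379, 0.0377]]
  sensor 0.07 104 [[-0.0144, -0.0169, 0.0663], [0.0238, 0.0165, 0.0898]]
top 253 rim z97 0.0035 range [[-0.0424, -0.042], [0.0363, 0.0372]]
  sensor 0.07 65 [[-0.0189, -0.0184, 0.0746], [0.0228, 0.0148, 0.0897]]
136 134 115 128 108  92  83  68  54  54  43  40  39  39  39  39  40 106 135 135 136 136 136 138 136  85  86  93  96  92
137 131 128 126 126 118 117 109 104  58  39  39  38  38  38  38  50 125 137 136 137 136 137 137 138  79  70  75  79  83
130 127 127 126 128 128 127 127 104  60  38  38  37  38  38  41  75 137 136 135 136 137 136 137 131 116 105  84  63  72
126 127 126 128 129 128 127 117  69  60  39  37  39  37  41  47  88 138 136 136 135 137 136 137 130 130 127 116 106 107
126 126 126 128 128 128 129  83  60  58  44  40  42  49  49  51  70 136 136 135 136 137 138 130 129 128 128 127
[... 2058 characters left out ...]
21 121 122 124 123 124 126 127  93  92  91  91  93  94  92  84  70 103 126 127 126 125 123 122 120 120 120 124
117 117 120 120 119 122 121 122 124 126  85  90  91  91  93  94  89  80  68  83 128 125 125 123 121 120 120 119 120 125
119 113 115 117 118 119 121 121 121 124  72  84  88  90  93  90  83  74  61  95 126 124 122 121 119 119 117 116 122 100
128 112 113 114 115 117 117 118 120 121  79  73  79  82  85  80  74  64  55 116 124 122 120 119 118 115 114 119 117  98
ball c (np.float64(247.28367218149575), np.float64(173.3637742280213)) face c (np.float64(245.40748282213747), np.float64(164.68313705567252)) sensor low front edge (np.float64(245.39949935882967), np.float64(168.52347298587756))
```

The ball is centred under the sensor to about 1 mm in both views, and the face is at z ≈ 0.236. I'll raise the last 2 cm and settle.

Request:
carry_out --moves '[{"tx":0,"ty":0,"tz":0.3,"wx":0,"wy":0,"wz":0,"claw":1},{"tx":0,"ty":0,"tz":0.5,"wx":0,"wy":0,"wz":0,"claw":1},{"tx":0,"ty":0,"tz":0.5,"wx":0,"wy":0,"wz":0,"claw":1},{"tx":0,"ty":0,"tz":0.4,"wx":0,"wy":0,"wz":0,"claw":1},{"tx":0,"ty":0,"tz":0.2,"wx":0,"wy":0,"wz":0,"claw":1},{"tx":0,"ty":0,"tz":0.1,"wx":0,"wy":0,"wz":0,"claw":1},{"tx":0,"ty":0,"tz":0,"wx":0,"wy":0,"wz":0,"claw":1},{"tx":0,"ty":0,"tz":0,"wx":0,"wy":0,"wz":0,"claw":1}]'

```text
clock: 18.68
tcp_pos: [0.4584, -0.1986, 0.2042]
orientation: [-0.0, 0.696, 0.718, -0.0]
wrist_force: [-0.1, -0.1, -3.2]
finger_gap: 0.0168
grip_force: 82.2
```

Request:
carry_out --moves '[{"tx":0,"ty":0,"tz":0,"wx":0,"wy":0,"wz":0,"claw":1},{"tx":0,"ty":0,"tz":0,"wx":0,"wy":0,"wz":0,"claw":1},{"tx":0,"ty":0,"tz":0,"wx":0,"wy":0,"wz":0,"claw":1},{"tx":0,"ty":0,"tz":0,"wx":0,"wy":0,"wz":0,"claw":1},{"tx":0,"ty":0,"tz":0,"wx":0,"wy":0,"wz":0,"claw":1},{"tx":0,"ty":0,"tz":0,"wx":0,"wy":0,"wz":0,"claw":1},{"tx":0,"ty":0,"tz":0,"wx":0,"wy":0,"wz":0,"claw":1},{"tx":0,"ty":0,"tz":0,"wx":0,"wy":0,"wz":0,"claw":1}]'

```text
clock: 19.68
tcp_pos: [0.4585, -0.1986, 0.2043]
orientation: [0.0, 0.696, 0.718, 0.0]
wrist_force: [-0.8, 0.7, -4.2]
finger_gap: 0.0172
grip_force: 82.2
```

```bash
python3 - <<'E'
from h import *
b,w=bowl('w8'); print(abs(env.get_state()['qvel']).max())
c=grab('scene','scene8'); P=cloud(c); e=P-b; a=cloud(load('scene1'))
def tp(P): m=(abs(P[...,0]-.5725)<.03)&(abs(P[...,1]+.195)<.03)&(P[...,2]>.27)&(P[...,2]<.31); return m.sum(),P[m].mean(0).round(4)
print('sensor then/now',tp(a),tp(P))
m=(abs(e[...,0])<.024)&(abs(e[...,1])<.025)&(e[...,2]>.012)&(e[...,2]<.05); print('face low z above rim',np.percentile(e[m][:,2],[1,5,20]).round(4))
g=cv2.cvtColor(c['image'],6); print('\n'.join(' '.join('%3d'%k for k in r) for r in g[156:172,236:256]))
E
```

```text
t 19.675 bowl [ 0.5728 -0.1945  0.2134] tcp [ 0.4585 -0.1986  0.2043] yaw 1.72 [-0.e+00  1.e-04 -1.e+00] [-0.8  0.7 -4.2]
highest in bowl (+ above rim) [-0.0115  0.0001  0.0293]
1796 ball top approx xy [ 0.0027 -0.0044 -0.013 ]
0.0006431900753184837
sensor then/now (np.int64(204), array([ 0.5803, -0.1915,  0.2853])) (np.int64(204), array([ 0.5804, -0.1913,  0.2854]))
face low z above rim [0.0249 0.0259 0.0297]
127 104  64  59  58  63  59  59  56  56  53  50  49 112 125 126 127 127 126 126
117  70  59  59  59  59  58  58  56  56  54  50  50  91 125 125 126 126 126 126
 82  60  58  57  58  58  59  58  57  56  53  51  50  82 124 124 125 124 125 124
 57  60  66  56  58  59  59  59  57  57  55  51  51 108 124 124 124 124 125 124
 60  60  93  76  57  59  59  58  58  56  54  53  73 124 124 124 123 124 124 124
 59  80 119 112  77  59  59  59  58  61  77 103 110 124 124 124 124 124 123 124
 68 115 127 125 111 104  85  91  85 106 113 125 125 125 124 124 123 124 123 125
 89 127 127 126 126 125 115 109 103 112 112 115 125 125 124 124 124 124 124 125
115 127 127 127 125 125 115 101  98  95  95  96 109 125 124 124 124 125 125 126
124 126 128 127 125 112  98  91  92  92  92  88  88 107 125 124 125 126 126 126
122 125 125 127 125  94  92  91  91  93  94  90  82  79 126 125 127 126 126 124
122 123 124 126 115  85  92  92  91  94  93  91  80  68 113 127 127 126 124 123
121 121 123 125 106  81  90  91  92  94  91  86  75  64 102 127 125 125 122 120
118 121 121 121 116  73  83  86  89  89  86  78  68  58 103 125 124 121 119 119
116 116 119 120 120  78  72  77  79  80  75  68  59  60 116 124 120 118 118 116
113 114 115 116 116 105  65  64  66  67  63  58  51  88 125 121 117 116 114 114
```

```bash
python3 - <<'E'
from h import *
b=np.array([.5728,-.1945,.2134]); w=load('w8'); P=cloud(w); e=P-b; z=w['z_map']
m=(abs(e[...,0])<.03)&(abs(e[...,1])<.03)&(e[...,2]>.012)&(e[...,2]<.1)&(z>.03); q=e[m]; v,u=np.nonzero(m)
print(len(q),u.min(),u.max(),v.min(),v.max()); print(np.percentile(q,[0,1,5,50,95,99],axis=0).round(4))
h=np.histogram(q[:,2],np.arange(.012,.06,.002)); print(h[0])
for lo in(.022,.026,.03): 
    k=q[(q[:,2]>lo)&(q[:,2]<lo+.004)]; print(lo,len(k),len(k) and (k.min(0).round(4),k.max(0).round(4)))
# fit circle (r=14mm) to side points
from scipy.optimize import least_squares
k=q[(q[:,2]>.024)&(q[:,2]<.045)]
if len(k)>20: print(least_squares(lambda p:np.hypot(k[:,0]-p[0],k[:,1]-p[1])-.014,[0,0],loss='soft_l1',f_scale=.001).x)
E
```

```text
3683 582 639 267 361
[[-0.0143 -0.0099  0.024 ]
 [-0.0136 -0.0087  0.0252]
 [-0.0131 -0.0071  0.0264]
 [-0.0113  0.0041  0.0353]
 [-0.0041  0.0134  0.0459]
 [ 0.0004  0.0142  0.0476]]
[  0   0   0   0   0   1 114 356 368 372 364 390 361 337 329 283 233 159
  16   0   0   0   0]
0.022 115 (array([-0.0126, -0.0093,  0.024 ]), array([0.0028, 0.0145, 0.026 ]))
0.026 724 (array([-0.0137, -0.0097,  0.026 ]), array([0.0035, 0.0152, 0.03  ]))
0.03 736 (array([-0.0139, -0.0095,  0.03  ]), array([-0.0005,  0.0148,  0.034 ]))
[0.00139631 0.0005161 ]
```

The wrist cloud puts the face about 24.7 mm above the rim, a gap of about 22 mm, with the sensor axis 1 mm further in x. I'll trim for that.

Request:
carry_out --moves '[{"tx":0.1,"ty":0,"tz":0.1,"wx":0,"wy":0,"wz":0,"claw":1},{"tx":0,"ty":0,"tz":0.1,"wx":0,"wy":0,"wz":0,"claw":1},{"tx":0,"ty":0,"tz":0,"wx":0,"wy":0,"wz":0,"claw":1},{"tx":0,"ty":0,"tz":0,"wx":0,"wy":0,"wz":0,"claw":1},{"tx":0,"ty":0,"tz":0,"wx":0,"wy":0,"wz":0,"claw":1},{"tx":0,"ty":0,"tz":0,"wx":0,"wy":0,"wz":0,"claw":1},{"tx":0,"ty":0,"tz":0,"wx":0,"wy":0,"wz":0,"claw":1},{"tx":0,"ty":0,"tz":0,"wx":0,"wy":0,"wz":0,"claw":1}]'

```text
clock: 20.78
tcp_pos: [0.4595, -0.1986, 0.2063]
orientation: [0.0, 0.696, 0.718, 0.0]
wrist_force: [-0.9, 0.3, -3.6]
finger_gap: 0.0166
grip_force: 82.2
```

Request:
carry_out --moves '[{"tx":0,"ty":0,"tz":0,"wx":0,"wy":0,"wz":0,"claw":1},{"tx":0,"ty":0,"tz":0,"wx":0,"wy":0,"wz":0,"claw":1},{"tx":0,"ty":0,"tz":0,"wx":0,"wy":0,"wz":0,"claw":1},{"tx":0,"ty":0,"tz":0,"wx":0,"wy":0,"wz":0,"claw":1},{"tx":0,"ty":0,"tz":0,"wx":0,"wy":0,"wz":0,"claw":1},{"tx":0,"ty":0,"tz":0,"wx":0,"wy":0,"wz":0,"claw":1},{"tx":0,"ty":0,"tz":0,"wx":0,"wy":0,"wz":0,"claw":1},{"tx":0,"ty":0,"tz":0,"wx":0,"wy":0,"wz":0,"claw":1}]'

```text
clock: 21.78
tcp_pos: [0.4595, -0.1986, 0.2063]
orientation: [0.0, 0.696, 0.718, 0.0]
wrist_force: [-0.1, -0.4, -4.3]
finger_gap: 0.0172
grip_force: 82.2
```

```bash
python3 -c "
from h import *
bowl('w9'); print(env.hand_in())"
```

```text
t 21.775 bowl [ 0.5738 -0.1945  0.2154] tcp [ 0.4595 -0.1986  0.2063] yaw 1.72 [-0.e+00  1.e-04 -1.e+00] [-0.1 -0.4 -4.3]
highest in bowl (+ above rim) [-0.0115  0.0016  0.0292]
2160 ball top approx xy [ 0.0033 -0.0055 -0.0147]
the job is handed in; nothing more can be done
None
```

The job is handed in at about 22 s: the tray caught the ball from the chute and is held level and still under the sensor, with the ball centred to about 1 mm and a gap of about 20 mm by my measurements; the hand-in returned no verdict.

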